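# Tighten a mounted point and hold the dead-man paddle half-way

### The arm

A 7-joint arm with a two-finger parallel gripper is mounted at the origin on the work surface. World frame = base frame: x ahead of the robot, y to its left, z up, the work surface at z = 0. Lengths are in mm, angles in rad, forces in N, time in s.
With the tool pointing down it reaches from about 400 to 875 mm from the base axis. Payload 4.4 kg.
Tool frame: the origin (TCP) lies between the finger pads; the fingertips stand 22 mm ahead of it and the grasp point (between the pads) lies 3 mm ahead of it; z points along the fingers, y is the line along which they close (so a half turn about z gives the same grasp; the last joint's range is limited). The gripper opens to 85 mm and grips with 20 to 120 N. Pads are 22 mm wide; open, the fingers measure 114 mm over their backs; the gripper's body (76 mm by 85 mm) begins 54 mm behind the grasp point. The pads swing forward as they close: fully open they stand 13 mm farther back than shut.
Start: joints at [-1.222, 0.628, 0.038, 1.517, -0.027, 0.996, -0.02], TCP at [261.934, 594.902, 253.313] pointing down, gripper open.
Joint ranges: [-3.06, 3.06], [-0.37, 2.12], [-1.25, 1.32], [0.18, 2.47], [-1.1, 4.24], [0.23, 1.98], [-2.94, 2.94]. Speed limits (rad/s): [2.57, 2.57, 3.14, 3.14, 3.14, 3.14, 3.14].

### API

Orientations are given as [roll, pitch, yaw] about the fixed x, y, z axes, in that order (R = Rz(yaw) Ry(pitch) Rx(roll)).
In Python, from cell import ctrl gives the robot as it stands.
- The arm moves only by the tool step_arm, never from a script. Its argument "plan" is a list of rows, each an object of numbers: "dx", "dy", "dz": the shift along the tool's x, y, z scaled (see below); "ax", "ay", "az": the turn, a rotation vector about the tool's x, y, z scaled (see below); "gripper": the opening, from 0 (shut) to 1 (fully open). A call has 1 to 20 rows; each row shifts and turns the commanded pose from where the row before left it, along the tool's axes as they then stand; what a row does not reach is not made up. The controller multiplies each number of a shift by 0.3 m and each number of a turn by 90 degrees. A row lasts 1/8 s, in which the tool goes at most 62.5 mm and 10.7 degrees, less where a joint would pass 70% of its speed; a pose out of reach is approached as far as the arm can. A call with a number of a shift or a turn outside -1 to 1 is refused whole. A call with a gripper value outside its range is refused whole. The fingers move at their own pace and stop on an object; the grip force is fixed at half the most. Time passes only in rows, so rows that do not move let the fingers close. It gives the time, the measured TCP pose, the force, the opening and the grip force at its end, in the units of the state.
- ctrl.read_state(): the state, without advancing time (a new reading comes with each control period).
- ctrl.get_image(name): name is "scene" or "top"; returns a dict with "color" (420x560x3 uint8, red, green, blue), "range_z" (420x560 float32, mm along the optical axis (not along the pixel's ray), 0 where there is no reading), "fx", "fy", "cx", "cy" (pixels), "T" (4x4, takes a point from camera to world coordinates). Camera axes: x right, y down, z forward; pixel columns grow to the right and rows downward; lengths in mm; the calibration is good to about 2 mm. A picture is of the moment at which its call begins.
- ctrl.finish_job(): hands the job in; it is judged then, once.
The state is a dict: "clock": time; "qpos": joint angles; "qd": joint speeds; "tau": joint torques, N m; "eef_pos": TCP position; "tool_rot": TCP orientation; "force": force on the tool from outside, world axes, zero at the start; "torque": the same for the moment, N m; "width": finger opening in mm; "gripper_force": force on a finger pad.
Only numpy, scipy, OpenCV 4.12 (cv2) and the standard library are available. Lean on these libraries where they do the work, as an engineer would, in place of code of your own. Each camera call takes 0.05 s, during which the arm holds its last target. There are 200 camera calls.

### The job

The stone polisher is clamped on the bench with its chuck pointing up and a mounted grinding point standing loose in it. Turn the chuck's sleeve clockwise (seen from above), re-gripping as needed, as far as it will go, so that the three jaws hold the point tight; only then press the polisher's dead-man paddle down until it lies level, half-way through its travel, and keep it there: the program finishes while still holding the paddle level. Leave the point seated in the chuck and do not disturb the other things on the bench.

Things in the scene. Friction and masses are not known exactly. Their poses are not given: they have to be found in the camera images.
- polisher: Stone polisher fixed on its back to the bench. Origin on the bench under the chuck axis; z up; its black motor barrel (60 mm thick, top 68 mm above the bench) runs 245 mm from the chuck axis along its +x. Round gear head under the chuck: 68 mm diameter, top 60 mm above the bench; neck 34 mm diameter up to the sleeve.
- sleeve_grip (a point): Point on the vertical chuck axis, 116 mm above the bench, at the height to grip the sleeve. The sleeve is an upright knurled steel cylinder, 44 mm diameter, from 85 to 130 mm above the bench, free all round: it can be gripped from above at any yaw. Jaws stand up to 137 mm and the point to 150 mm, both within 18 mm of the axis.
- sleeve (a joint): Turn of the sleeve (rad), growing clockwise seen from above; starts between 0.2 and 0.9. The three jaws close 2 mm per rad; they meet the shank at about 2.0. Friction of 0.3 N m resists throughout; beyond 2.0 the jaws add to it, to about 0.6 N m at the stop at 2.6, where the point is held tight. It stays where it is left, without a ratchet or catch.
- bit: The mounted point: steel shank 10 mm diameter and 50 mm long, with a white stone head 20 mm diameter and 11 mm high on top. Origin at the shank's lower end, on its axis, 90 mm above the bench when seated; z along the shank, up. It stands loose in a 30 mm deep bore and is already in its place.
- jaw0: One of the three steel chuck jaws round the shank; origin on the chuck axis 115 mm above the bench. It slides towards the axis as the sleeve turns.
- jaw1: Second jaw, likewise.
- jaw2: Third jaw, likewise.
- deadman: Dead-man switch box fixed to the bench: grey base 160 x 76 x 24 mm with a steel paddle hinged on top. Origin under the base's centre, z up. The hinge lies at +60 mm along its x, 68 mm above the bench, between two cheeks 78 mm high; the paddle runs from it towards -x.
- paddle_press (a point): Point on the paddle's upper face where to press, 95 mm from the hinge axis along the paddle (32 mm from its free end), mid-width. The paddle is a steel plate 50 mm wide and 6 mm thick; its upper face lies 71 mm above the bench when level, where this point is 35 mm from the box's centre along the box's -x. z is the normal of the upper face.
- paddle (a joint): Angle of the paddle (rad): 0 at rest with its free end raised by 0.30 rad, 0.30 level (half travel), 0.60 bottomed. A spring returns it: pressed at the press point it takes about 4 N to start, 9 N when level and 14 N at the bottom.
- tape: Bystander: yellow tape measure, 55 mm square and 34 mm thick, standing on edge. Origin under its centre.
- tin: Bystander: small jar of wax, 56 mm diameter, 45 mm high. Origin under its centre.
- disc: Bystander: flat black backing disc, 100 mm diameter, 14 mm high at its hub. Origin under its centre.
- respirator: Bystander: grey respirator with two filters, about 80 x 190 x 65 mm. Origin under its middle.
- offcut: Bystander: stone offcut 90 x 60 x 20 mm. Origin under its centre.
- block: Bystander: cork sanding block 110 x 60 x 35 mm. Origin under its centre.
Not all that is in view belongs to the job. What is shaped like the deadman but brown or yellow is not meant.

How it is judged (in metres and radians):
On the way, in this order (a step that is already met when the one before it is completed fails the run):
1. the three jaws hold the point tight (contact force between each of jaw0, jaw1, jaw2 and bit above 15 N and angle between bit's own z axis and vertical below 0.1 rad and distance between bit and polisher below 0.097 m), for 0.3 s.
2. the paddle is pressed level (value of joint paddle between 0.21 and 0.39 rad and contact force between each of jaw0, jaw1, jaw2 and bit above 15 N), for 0.3 s.
At the end, for the whole second after the job is handed in: The robot's fingers hold the paddle level within 0.09 rad (joint 0.21 to 0.39) with more than 2 N, each of the three jaws presses on the point's shank with more than 15 N, and the point is seated (not lifted more than about 7 mm) and upright within 0.1 rad (all of step 2 and contact force between the fingers and deadman above 2 N and angle between bit's own z axis and vertical below 0.1 rad and distance between bit and polisher below 0.097 m); the arm keeps its last pose, push and grip.
It fails at once if the paddle is pressed while the point is loose in the chuck (value of joint paddle above 0.12 rad and contact force between any of jaw0, jaw1, jaw2 and bit below 1 N).
It fails at once if a bystander is moved by more than 30 mm (distance of any of tape, tin, disc, respirator, offcut, block from where it was at the start of the episode above 0.03 m).
It also fails if it takes over 64 s, if anything falls off the work surface, if the arm or the gripper's body presses on something with over 40 N, if the wrist force passes 120 N, or if a joint passes its speed limit or range.

## Working session

There is one attempt and no reset: what is moved stays moved. The work goes in short steps, Python scripts to look and compute and a tool call to move; the robot and the scene stay as the last step left them, time stands still between calls to the robot, and variables do not carry over. Pictures are saved under pics/ and viewed, at most 10 in all, crops included, and the job is handed in when it is done.

Besides the shell and the picture viewer there is one more tool, called in YAML: its name, and indented under it one key for each argument. step_arm: Moves the arm, as the interface text tells. Shifts and turns lie within -1 to 1; 1 stands for 0.3 m of shift or 90 degrees of turn. Its arguments: {"type":"object","properties":{"plan":{"type":"array"}},"required":["plan"]}

```bash
mkdir -p pics; ls
python3 - <<'E'
from cell import ctrl
import cv2,numpy as np
s=ctrl.read_state();print(s)
for n in("top","scene"):
    d=ctrl.get_image(n);cv2.imwrite(f"pics/{n}0.png",d["color"][:,:,::-1]);np.savez(f"{n}0.npz",**d);print(n,d["fx"],d["T"])
E
```

```text
pics
{'clock': 0.0, 'qpos': array([-1.22180421,  0.62934171,  0.03845797,  1.51835844, -0.0270001 ,
        0.99630354, -0.02002527]), 'qd': array([-0.00113629,  0.0015319 , -0.00084728,  0.00013693, -0.00025691,
        0.00062849, -0.00105661]), 'tau': array([-2.40579857e-04, -5.63406122e+01,  1.22610636e+00, -1.93446869e+01,
        1.09899009e-02,  1.05933941e-02,  1.55421350e-06]), 'eef_pos': array([261.69742977, 594.35794613, 252.39526894]), 'tool_rot': array([-3.13970040e+00,  3.40073981e-05,  2.72676250e+00]), 'force': array([ 0.17385088, -0.04074847, -0.44979096]), 'torque': array([-0.0207431,  0.0171847,  0.0202992]), 'gripper_force': 0.0, 'width': 85.42852476476229}
top 404.5622528042398 [[ 1.76793013e-02 -9.82858631e-01  1.83511179e-01  3.17685286e+02]
 [-9.99666892e-01 -2.08275123e-02 -1.52420580e-02 -1.38677105e+01]
 [ 1.88028696e-02 -1.83180581e-01 -9.82899449e-01  1.28534709e+03]
 [ 0.00000000e+00  0.00000000e+00  0.00000000e+00  1.00000000e+00]]
scene 401.9268145849822 [[ 4.26773105e-01  7.64843639e-01 -4.82575304e-01  1.02935656e+03]
 [ 9.04355635e-01 -3.59537132e-01  2.29943333e-01 -2.73803541e+02]
 [ 2.36695485e-03 -5.34553326e-01 -8.45131433e-01  1.00685789e+03]
 [ 0.00000000e+00  0.00000000e+00  0.00000000e+00  1.00000000e+00]]
```

View pics/top0.png

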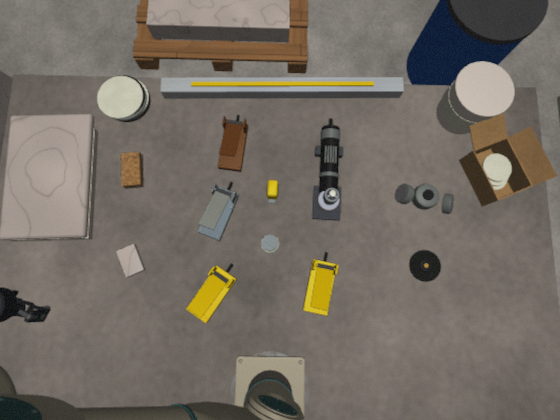

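View pics/scene0.png

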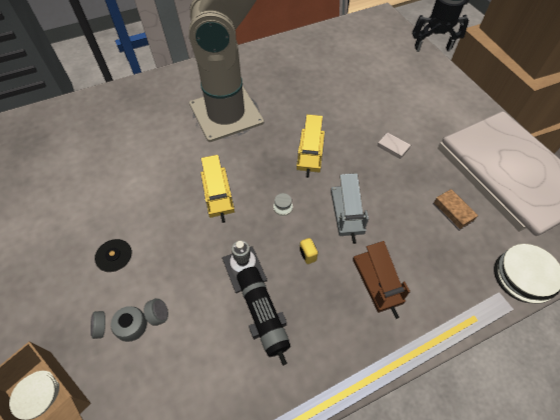

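The top view shows the chuck at about (330,195) and the grey deadman at (217,211), with its hinge end near (226,192). In the scene view the chuck is at (241,252) and the deadman at (350,205), with its hinge end at the lower side.

```bash
cat > h.py <<'E'
import numpy as np
def cloud(d):
    z=d["range_z"].astype(float);v,u=np.mgrid[:z.shape[0],:z.shape[1]]
    P=np.stack([(u-d["cx"])/d["fx"]*z,(v-d["cy"])/d["fy"]*z,z],-1)
    return P@d["T"][:3,:3].T+d["T"][:3,3]
E
python3 - <<'E'
import numpy as np,cv2
from h import cloud
for n,c,dm in(("top",(330,195),(217,211)),("scene",(241,252),(350,205))):
    d=np.load(n+"0.npz");P=cloud(d);C=d["color"].astype(int)
    print(n,"chuck",P[c[1],c[0]].round(),"dm",P[dm[1],dm[0]].round())
    u0,v0=c;W=P[v0-30:v0+40,u0-30:u0+30].reshape(-1,3)
    for lo,hi in((90,124),(124,134),(134,155),(62,84)):
        Q=W[(W[:,2]>lo)&(W[:,2]<hi)];
        if len(Q):print(lo,hi,len(Q),Q.mean(0).round(1),Q.min(0).round(),Q.max(0).round())
    u0,v0=dm;W=P[v0-40:v0+40,u0-30:u0+30].reshape(-1,3)
    K=C[v0-40:v0+40,u0-30:u0+30].reshape(-1,3)
    m=(W[:,2]>12)&(W[:,2]<130)&(np.ptp(K,axis=1)<40)
    Q=W[m];print("dm",len(Q),Q[:,2].max())
    r=cv2.minAreaRect(Q[:,:2].astype(np.float32));print(r,cv2.boxPoints(r).round())
    B=Q[(Q[:,2]>15)&(Q[:,2]<32)];r=cv2.minAreaRect(B[:,:2].astype(np.float32));print("base",len(B),r,cv2.boxPoints(r).round().tolist())
    H=Q[Q[:,2]>50]
    if len(H):
        r=cv2.minAreaRect(H[:,:2].astype(np.float32));print("paddle",len(H),r,cv2.boxPoints(r).round().tolist())
        A=np.c_[H[:,:2],np.ones(len(H))];print(np.linalg.lstsq(A,H[:,2],rcond=None)[0])
E
```

```text
top chuck [ 571. -167.  148.] dm [527. 165.  92.]
90 124 44 [ 565.2 -164.6  109.5] [ 556. -193.   92.] [ 597. -150.  124.]
124 134 116 [ 576.  -170.5  129.3] [ 557. -193.  124.] [ 599. -151.  134.]
134 155 51 [ 575.9 -170.9  145.6] [ 558. -183.  134.] [ 591. -159.  152.]
62 84 275 [ 641.4 -173.1   65.9] [ 548. -200.   62.] [ 686. -141.   84.]
dm 1308 111.74057366746138
((549.1622314453125, 168.0417938232422), (76.90987396240234, 189.75241088867188), 68.69507598876953) [[447. 167.]
 [624.  98.]
 [652. 169.]
 [475. 238.]]
base 512 ((548.8070678710938, 169.01072692871094), (76.77009582519531, 188.06387329101562), 69.15760803222656) [[447.0, 167.0], [623.0, 100.0], [650.0, 171.0], [475.0, 238.0]]
paddle 766 ((541.6403198242188, 173.42591857910156), (73.24021911621094, 135.71597290039062), 68.17709350585938) [[465.0, 165.0], [591.0, 114.0], [618.0, 182.0], [492.0, 233.0]]
[-2.80532584e-01  1.08842530e-01  2.20113359e+02]
scene chuck [ 593. -172.  136.] dm [560. 161.  80.]
90 124 113 [ 594.6 -174.5  107.9] [ 572. -193.   91.] [ 602. -149.  124.]
124 134 151 [ 584.7 -171.7  130.2] [ 560. -192.  124.] [ 600. -149.  134.]
134 155 77 [ 580.4 -172.   146.2] [ 564. -185.  134.] [ 594. -158.  153.]
62 84 433 [ 633.2 -172.5   66.5] [ 567. -198.   62.] [ 679. -141.   77.]
dm 1629 111.82364600261963
((575.662109375, 160.04856872558594), (75.48880767822266, 246.74432373046875), 70.3028793334961) [[447. 166.]
 [679.  83.]
 [705. 154.]
 [472. 237.]]
base 608 ((545.25537109375, 155.7875518798828), (73.63703155517578, 192.49441528320312), 83.64495849609375) [[446.0, 130.0], [637.0, 109.0], [645.0, 182.0], [454.0, 203.0]]
paddle 945 ((585.001953125, 156.31195068359375), (73.95417022705078, 226.8695831298828), 70.61371612548828) [[466.0, 159.0], [680.0, 84.0], [704.0, 154.0], [490.0, 229.0]]
[-2.54854374e-01  1.19131585e-01  2.05926492e+02]
```

step_arm:
  plan:
    - {"dx": -0.1,"dy": -0.0955,"gripper": 1}
    - {"dx": -0.1,"dy": -0.0955,"gripper": 1}
    - {"dx": -0.1,"dy": -0.0955,"gripper": 1}
    - {"dx": -0.1,"dy": -0.0955,"gripper": 1}
    - {"dx": -0.1,"dy": -0.0955,"gripper": 1}
    - {"dx": -0.1,"dy": -0.0955,"gripper": 1}
    - {"dx": -0.1,"dy": -0.0955,"gripper": 1}
    - {"dx": -0.1,"dy": -0.0955,"gripper": 1}
    - {"dx": -0.1,"dy": -0.0955,"gripper": 1}
    - {"dx": -0.1,"dy": -0.0955,"gripper": 1}
    - {"dx": -0.1,"dy": -0.0955,"gripper": 1}
    - {"dx": -0.1,"dy": -0.0955,"gripper": 1}
    - {"dx": -0.1,"dy": -0.0955,"gripper": 1}
    - {"dx": -0.1,"dy": -0.0955,"gripper": 1}
    - {"dx": -0.1,"dy": -0.0955,"gripper": 1}
    - {"dx": -0.1,"dy": -0.0955,"gripper": 1}
    - {"dx": -0.1,"dy": -0.0955,"gripper": 1}
    - {"dx": -0.1,"dy": -0.0955,"gripper": 1}
    - {"dx": -0.1,"dy": -0.0955,"gripper": 1}
    - {"dx": -0.1,"dy": -0.0955,"gripper": 1}

```text
invalid input
```

```bash
cat >> h.py <<'E'
from scipy.spatial.transform import Rotation as Ro
def show(s,tgt=None):
    print(s["clock"],"q",s["qpos"].round(3),"p",s["eef_pos"].round(1),"r",s["tool_rot"].round(4),"F",s["force"].round(1),"M",s["torque"].round(2),"w",round(s["width"],1),"g",round(s["gripper_force"],1))
    if tgt is not None:
        R=Ro.from_euler("xyz",s["tool_rot"]);print("tool shift/300",(R.inv().apply(np.array(tgt)-s["eef_pos"])/300).round(4), "tilt fix",(R.inv()*Ro.from_euler("xyz",[np.pi,0,s["tool_rot"][2]])).as_rotvec()/1.5708)
E
python3 -c "
from cell import ctrl;from h import *
show(ctrl.read_state(),[578.5,-171.3,119])"
```

```text
0.1 q [-1.222  0.629  0.038  1.518 -0.027  0.996 -0.02 ] p [261.7 594.4 252.5] r [-3.1399  0.      2.7268] F [-0.2  0.2 -0.3] M [ 0.01 -0.    0.  ] w 85.5 g 0.0
tool shift/300 [-1.995  -1.9096  0.4482] tilt fix [-1.07537356e-03  1.06410826e-06 -8.98744340e-10]
```

step_arm:
  plan:
    - {"dx": -0.1,"dy": -0.0955,"dz": 0,"ax": 0,"ay": 0,"az": 0,"gripper": 1}

```text
clock: 0.22
eef_pos: [275.4, 558.6, 252.3]
tool_rot: [3.141, -0.002, 2.732]
force: [1.8, -1.9, -0.7]
width: 85.6
gripper_force: 0.0
```

All keys are needed in each row. Continuing with complete rows.

step_arm:
  plan:
    - {"dx": -0.1,"dy": -0.0955,"dz": 0,"ax": 0,"ay": 0,"az": 0,"gripper": 1}
    - {"dx": -0.1,"dy": -0.0955,"dz": 0,"ax": 0,"ay": 0,"az": 0,"gripper": 1}
    - {"dx": -0.1,"dy": -0.0955,"dz": 0,"ax": 0,"ay": 0,"az": 0,"gripper": 1}
    - {"dx": -0.1,"dy": -0.0955,"dz": 0,"ax": 0,"ay": 0,"az": 0,"gripper": 1}
    - {"dx": -0.1,"dy": -0.0955,"dz": 0,"ax": 0,"ay": 0,"az": 0,"gripper": 1}
    - {"dx": -0.1,"dy": -0.0955,"dz": 0,"ax": 0,"ay": 0,"az": 0,"gripper": 1}
    - {"dx": -0.1,"dy": -0.0955,"dz": 0,"ax": 0,"ay": 0,"az": 0,"gripper": 1}
    - {"dx": -0.1,"dy": -0.0955,"dz": 0,"ax": 0,"ay": 0,"az": 0,"gripper": 1}
    - {"dx": -0.1,"dy": -0.0955,"dz": 0,"ax": 0,"ay": 0,"az": 0,"gripper": 1}
    - {"dx": -0.1,"dy": -0.0955,"dz": 0,"ax": 0,"ay": 0,"az": 0,"gripper": 1}
    - {"dx": -0.1,"dy": -0.0955,"dz": 0,"ax": 0,"ay": 0,"az": 0,"gripper": 1}
    - {"dx": -0.1,"dy": -0.0955,"dz": 0,"ax": 0,"ay": 0,"az": 0,"gripper": 1}
    - {"dx": -0.1,"dy": -0.0955,"dz": 0,"ax": 0,"ay": 0,"az": 0,"gripper": 1}
    - {"dx": -0.1,"dy": -0.0955,"dz": 0,"ax": 0,"ay": 0,"az": 0,"gripper": 1}
    - {"dx": -0.1,"dy": -0.0955,"dz": 0,"ax": 0,"ay": 0,"az": 0,"gripper": 1}
    - {"dx": -0.1,"dy": -0.0955,"dz": 0,"ax": 0,"ay": 0,"az": 0,"gripper": 1}
    - {"dx": -0.1,"dy": -0.0955,"dz": 0,"ax": 0,"ay": 0,"az": 0,"gripper": 1}
    - {"dx": -0.1,"dy": -0.0955,"dz": 0,"ax": 0,"ay": 0,"az": 0,"gripper": 1}
    - {"dx": -0.1,"dy": -0.0955,"dz": 0,"ax": 0,"ay": 0,"az": 0,"gripper": 1}
    - {"dx": 0,"dy": 0,"dz": 0,"ax": 0,"ay": 0,"az": 0,"gripper": 1}

```text
clock: 2.72
eef_pos: [580.0, -175.6, 252.7]
tool_rot: [-3.139, 0.001, 2.721]
force: [-0.3, -0.2, -0.2]
width: 85.3
gripper_force: 0.0
```

```bash
python3 -c "
from cell import ctrl;from h import *
show(ctrl.read_state(),[578.5,-171.3,119])"
```

```text
2.725 q [ 0.18   0.566  0.106  1.649 -0.068  0.93   1.46 ] p [ 580.  -175.6  252.7] r [-3.1392e+00  6.0000e-04  2.7212e+00] F [-0.3 -0.2 -0.2] M [ 0.04  0.04 -0.01] w 85.3 g 0.0
tool shift/300 [0.0109 0.0122 0.4455] tilt fix [-1.50903843e-03  3.95765493e-04 -4.69061016e-07]
```

step_arm:
  plan:
    - {"dx": 0.011,"dy": 0.012,"dz": 0,"ax": 0,"ay": 0,"az": 0,"gripper": 1}
    - {"dx": 0,"dy": 0,"dz": 0.1,"ax": 0,"ay": 0,"az": 0,"gripper": 1}
    - {"dx": 0,"dy": 0,"dz": 0.1,"ax": 0,"ay": 0,"az": 0,"gripper": 1}
    - {"dx": 0,"dy": 0,"dz": 0.1,"ax": 0,"ay": 0,"az": 0,"gripper": 1}
    - {"dx": 0,"dy": 0,"dz": 0.1,"ax": 0,"ay": 0,"az": 0,"gripper": 1}
    - {"dx": 0,"dy": 0,"dz": 0.045,"ax": 0,"ay": 0,"az": 0,"gripper": 1}
    - {"dx": 0,"dy": 0,"dz": 0,"ax": 0,"ay": 0,"az": 0,"gripper": 1}
    - {"dx": 0,"dy": 0,"dz": 0,"ax": 0,"ay": 0,"az": 0,"gripper": 1}

```text
clock: 3.72
eef_pos: [579.3, -166.5, 120.9]
tool_rot: [3.141, 0.002, 2.727]
force: [-0.4, -1.2, 1.5]
width: 85.3
gripper_force: 0.0
```

Run:
```python
from cell import ctrl;from h import *
import cv2
show(ctrl.read_state(),[578.5,-171.3,119])
d=ctrl.get_image("scene");c=d["color"][190:310,180:320,::-1];cv2.imwrite("pics/s1.png",cv2.resize(c,None,fx=5,fy=5,interpolation=2))
```

```text
3.725 q [ 0.184  0.729  0.079  1.771 -0.088  0.644  1.47 ] p [ 579.3 -166.5  120.9] r [3.1411e+00 1.8000e-03 2.7273e+00] F [-0.4 -1.2  1.5] M [ 0.02 -0.01 -0.01] w 85.3 g 0.0
tool shift/300 [-0.004  -0.0159  0.0064] tilt fix [2.87972571e-04 1.11428071e-03 2.52021012e-07]
```

View pics/s1.png

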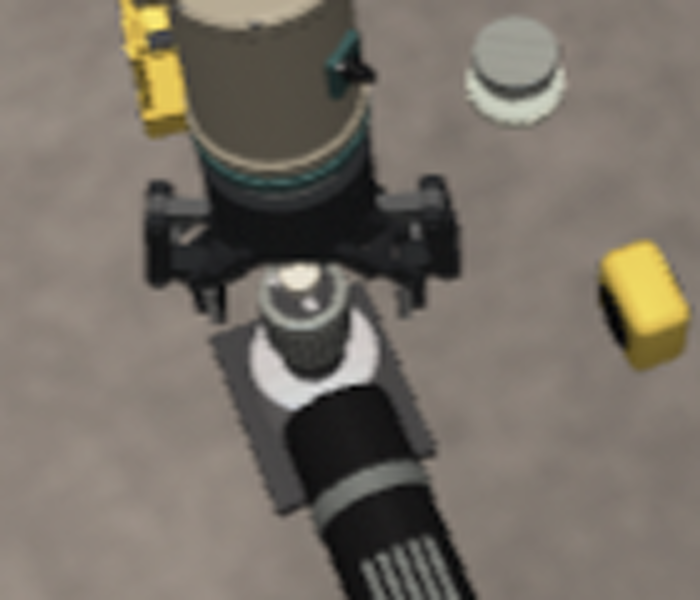

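The sleeve stands between the open fingers: sleeve at crop (303,310), fingertips at (210,300) and (410,300). I'll correct the offset by a few mm and close.

step_arm:
  plan:
    - {"dx": -0.004,"dy": -0.014,"dz": 0.006,"ax": 0,"ay": 0,"az": 0,"gripper": 1}
    - {"dx": 0,"dy": 0,"dz": 0,"ax": 0,"ay": 0,"az": 0,"gripper": 1}
    - {"dx": 0,"dy": 0,"dz": 0,"ax": 0,"ay": 0,"az": 0,"gripper": 1}

```text
clock: 4.15
eef_pos: [578.0, -171.2, 118.2]
tool_rot: [3.141, 0.0, 2.726]
force: [0.1, 0.1, 0.2]
width: 85.9
gripper_force: 0.0
```

step_arm:
  plan:
    - {"dx": 0,"dy": 0,"dz": 0,"ax": 0,"ay": 0,"az": 0,"gripper": 0}
    - {"dx": 0,"dy": 0,"dz": 0,"ax": 0,"ay": 0,"az": 0,"gripper": 0}
    - {"dx": 0,"dy": 0,"dz": 0,"ax": 0,"ay": 0,"az": 0,"gripper": 0}
    - {"dx": 0,"dy": 0,"dz": 0,"ax": 0,"ay": 0,"az": 0,"gripper": 0}
    - {"dx": 0,"dy": 0,"dz": 0,"ax": 0,"ay": 0,"az": 0,"gripper": 0}
    - {"dx": 0,"dy": 0,"dz": 0,"ax": 0,"ay": 0,"az": 0,"gripper": 0}

```text
clock: 4.9
eef_pos: [578.3, -170.1, 118.4]
tool_rot: [3.14, 0.0, 2.727]
force: [-0.3, 2.2, 5.9]
width: 42.9
gripper_force: 60.6
```

```bash
python3 -c "
from cell import ctrl;from h import *
show(ctrl.read_state(),[578.5,-171.3,119])"
```

```text
4.9 q [ 0.192  0.733  0.077  1.77  -0.088  0.641  1.477] p [ 578.3 -170.1  118.4] r [3.1404e+00 2.0000e-04 2.7273e+00] F [-0.3  2.2  5.9] M [0.79 0.08 0.02] w 42.9 g 60.6
tool shift/300 [-0.002  -0.0034 -0.002 ] tilt fix [7.79149551e-04 1.36276776e-04 8.33937741e-08]
```

step_arm:
  plan:
    - {"dx": 0,"dy": 0,"dz": 0,"ax": 0,"ay": 0,"az": 0.06,"gripper": 0}
    - {"dx": 0,"dy": 0,"dz": 0,"ax": 0,"ay": 0,"az": 0.06,"gripper": 0}
    - {"dx": 0,"dy": 0,"dz": 0,"ax": 0,"ay": 0,"az": 0.06,"gripper": 0}
    - {"dx": 0,"dy": 0,"dz": 0,"ax": 0,"ay": 0,"az": 0.06,"gripper": 0}
    - {"dx": 0,"dy": 0,"dz": 0,"ax": 0,"ay": 0,"az": 0.06,"gripper": 0}
    - {"dx": 0,"dy": 0,"dz": 0,"ax": 0,"ay": 0,"az": 0.06,"gripper": 0}
    - {"dx": 0,"dy": 0,"dz": 0,"ax": 0,"ay": 0,"az": 0.06,"gripper": 0}
    - {"dx": 0,"dy": 0,"dz": 0,"ax": 0,"ay": 0,"az": 0.06,"gripper": 0}
    - {"dx": 0,"dy": 0,"dz": 0,"ax": 0,"ay": 0,"az": 0.06,"gripper": 0}
    - {"dx": 0,"dy": 0,"dz": 0,"ax": 0,"ay": 0,"az": 0.06,"gripper": 0}
    - {"dx": 0,"dy": 0,"dz": 0,"ax": 0,"ay": 0,"az": 0,"gripper": 0}

```text
clock: 6.28
eef_pos: [578.4, -170.1, 118.4]
tool_rot: [3.141, -0.001, 1.784]
force: [-0.4, 2.9, 5.7]
width: 42.9
gripper_force: 60.9
```

```bash
python3 -c "
from cell import ctrl;from h import *
show(ctrl.read_state(),[578.5,-171.3,119])"
```

```text
6.275 q [ 0.033  0.759  0.339  1.775 -0.379  0.672  0.797] p [ 578.4 -170.1  118.4] r [ 3.1409e+00 -9.0000e-04  1.7836e+00] F [-0.4  2.9  5.7] M [ 0.73 -0.04 -0.31] w 42.9 g 60.9
tool shift/300 [-0.004  -0.0004 -0.0019] tilt fix [ 4.71732122e-04 -5.43866837e-04 -2.01501819e-07]
```

step_arm:
  plan:
    - {"dx": 0,"dy": 0,"dz": 0,"ax": 0,"ay": 0,"az": 0.06,"gripper": 0}
    - {"dx": 0,"dy": 0,"dz": 0,"ax": 0,"ay": 0,"az": 0.06,"gripper": 0}
    - {"dx": 0,"dy": 0,"dz": 0,"ax": 0,"ay": 0,"az": 0.06,"gripper": 0}
    - {"dx": 0,"dy": 0,"dz": 0,"ax": 0,"ay": 0,"az": 0.06,"gripper": 0}
    - {"dx": 0,"dy": 0,"dz": 0,"ax": 0,"ay": 0,"az": 0.06,"gripper": 0}
    - {"dx": 0,"dy": 0,"dz": 0,"ax": 0,"ay": 0,"az": 0.06,"gripper": 0}
    - {"dx": 0,"dy": 0,"dz": 0,"ax": 0,"ay": 0,"az": 0.06,"gripper": 0}
    - {"dx": 0,"dy": 0,"dz": 0,"ax": 0,"ay": 0,"az": 0,"gripper": 0}

```text
clock: 7.28
eef_pos: [578.4, -170.1, 118.4]
tool_rot: [3.142, -0.001, 1.124]
force: [-1.1, 3.0, 5.5]
width: 42.7
gripper_force: 60.9
```

```bash
python3 -c "
from cell import ctrl;from h import *
show(ctrl.read_state(),[578.5,-171.3,119])"
```

```text
7.275 q [-0.072  0.796  0.521  1.778 -0.569  0.722  0.31 ] p [ 578.4 -170.1  118.4] r [ 3.1415e+00 -1.2000e-03  1.1240e+00] F [-1.1  3.   5.5] M [ 0.59 -0.07 -0.28] w 42.7 g 60.9
tool shift/300 [-0.0034  0.002  -0.0019] tilt fix [ 4.15718116e-05 -7.50168202e-04 -2.44933704e-08]
```

step_arm:
  plan:
    - {"dx": 0,"dy": 0,"dz": 0,"ax": 0,"ay": 0,"az": 0.05,"gripper": 0}
    - {"dx": 0,"dy": 0,"dz": 0,"ax": 0,"ay": 0,"az": 0.05,"gripper": 0}
    - {"dx": 0,"dy": 0,"dz": 0,"ax": 0,"ay": 0,"az": 0.05,"gripper": 0}
    - {"dx": 0,"dy": 0,"dz": 0,"ax": 0,"ay": 0,"az": 0.05,"gripper": 0}
    - {"dx": 0,"dy": 0,"dz": 0,"ax": 0,"ay": 0,"az": 0.05,"gripper": 0}
    - {"dx": 0,"dy": 0,"dz": 0,"ax": 0,"ay": 0,"az": 0.05,"gripper": 0}
    - {"dx": 0,"dy": 0,"dz": 0,"ax": 0,"ay": 0,"az": 0,"gripper": 0}

```text
clock: 8.15
eef_pos: [578.4, -170.1, 118.4]
tool_rot: [-3.141, -0.001, 0.654]
force: [-1.1, 4.2, 6.1]
width: 42.8
gripper_force: 61.0
```

```bash
python3 -c "
from cell import ctrl;from h import *
show(ctrl.read_state(),[578.5,-171.3,119])"
```

```text
8.15 q [-0.141  0.831  0.647  1.78  -0.694  0.772 -0.05 ] p [ 578.4 -170.1  118.4] r [-3.1411e+00 -1.0000e-03  6.5370e-01] F [-1.1  4.2  6.1] M [ 0.54 -0.11 -0.14] w 42.8 g 61.0
tool shift/300 [-0.0021  0.0032 -0.002 ] tilt fix [-3.09066199e-04 -6.07303810e-04  1.47417301e-07]
```

step_arm:
  plan:
    - {"dx": 0,"dy": 0,"dz": 0,"ax": 0,"ay": 0,"az": 0.05,"gripper": 0}
    - {"dx": 0,"dy": 0,"dz": 0,"ax": 0,"ay": 0,"az": 0.05,"gripper": 0}
    - {"dx": 0,"dy": 0,"dz": 0,"ax": 0,"ay": 0,"az": 0.05,"gripper": 0}

```text
clock: 8.52
eef_pos: [578.4, -170.2, 118.4]
tool_rot: [-3.141, -0.001, 0.418]
force: [0.2, 3.7, 6.2]
width: 43.0
gripper_force: 61.0
```

Run:
```python
from cell import ctrl;from h import *
import cv2
show(ctrl.read_state(),[578.5,-171.3,119])
d=ctrl.get_image("scene");c=d["color"][220:280,210:280,::-1];cv2.imwrite("pics/s2.png",cv2.resize(c,None,fx=9,fy=9,interpolation=2))
```

```text
8.525 q [-0.173  0.852  0.709  1.781 -0.752  0.802 -0.234] p [ 578.4 -170.2  118.4] r [-3.1409e+00 -6.0000e-04  4.1830e-01] F [0.2 3.7 6.2] M [ 0.4  -0.    0.62] w 43.0 g 61.0
tool shift/300 [-0.0013  0.0036 -0.0019] tilt fix [-4.58628230e-04 -3.83234168e-04  1.38043491e-07]
```

View pics/s2.png

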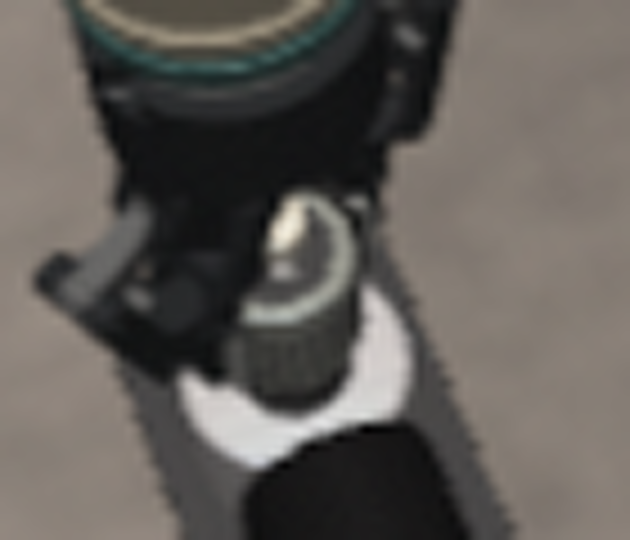

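The fingers still grip the sleeve, and the point stands upright at crop (290,235). Moving torque is now 0.62 N m, so I continue in smaller steps to find the stop.

step_arm:
  plan:
    - {"dx": 0,"dy": 0,"dz": 0,"ax": 0,"ay": 0,"az": 0.03,"gripper": 0}
    - {"dx": 0,"dy": 0,"dz": 0,"ax": 0,"ay": 0,"az": 0.03,"gripper": 0}

```text
clock: 8.82
eef_pos: [577.5, -170.4, 118.4]
tool_rot: [-3.141, 0.001, 0.327]
force: [-0.7, 3.5, 6.3]
width: 42.6
gripper_force: 61.2
```

```bash
python3 -c "
from cell import ctrl;from h import *
show(ctrl.read_state())"
```

```text
8.825 q [-0.185  0.861  0.733  1.781 -0.772  0.814 -0.307] p [ 577.5 -170.4  118.4] r [-3.1406e+00  1.5000e-03  3.2700e-01] F [-0.7  3.5  6.3] M [0.98 0.35 0.81] w 42.6 g 61.2
```

step_arm:
  plan:
    - {"dx": 0,"dy": 0,"dz": 0,"ax": 0,"ay": 0,"az": 0.03,"gripper": 0}
    - {"dx": 0,"dy": 0,"dz": 0,"ax": 0,"ay": 0,"az": 0.03,"gripper": 0}

```text
clock: 9.07
eef_pos: [575.8, -170.7, 118.3]
tool_rot: [-3.14, 0.004, 0.233]
force: [-6.0, 2.6, 8.0]
width: 42.5
gripper_force: 61.6
```

```bash
python3 -c "
from cell import ctrl;from h import *
show(ctrl.read_state())"
```

```text
9.075 q [-0.196  0.869  0.758  1.784 -0.792  0.829 -0.382] p [ 575.8 -170.7  118.3] r [-3.1395  0.0045  0.2325] F [-6.   2.6  8. ] M [0.51 1.4  2.  ] w 42.5 g 61.6
```

Torque is 2 N m and the tool is starting to ride sideways, so the sleeve is at its stop. I'll hold briefly, open, and lift.

step_arm:
  plan:
    - {"dx": 0,"dy": 0,"dz": 0,"ax": 0,"ay": 0,"az": 0,"gripper": 0}
    - {"dx": 0,"dy": 0,"dz": 0,"ax": 0,"ay": 0,"az": 0,"gripper": 0}
    - {"dx": 0,"dy": 0,"dz": 0,"ax": 0,"ay": 0,"az": 0,"gripper": 0}
    - {"dx": 0,"dy": 0,"dz": 0,"ax": 0,"ay": 0,"az": 0,"gripper": 1}
    - {"dx": 0,"dy": 0,"dz": 0,"ax": 0,"ay": 0,"az": 0,"gripper": 1}
    - {"dx": 0,"dy": 0,"dz": 0,"ax": 0,"ay": 0,"az": 0,"gripper": 1}
    - {"dx": 0,"dy": 0,"dz": 0,"ax": 0,"ay": 0,"az": 0,"gripper": 1}
    - {"dx": 0,"dy": 0,"dz": 0,"ax": 0,"ay": 0,"az": 0,"gripper": 1}
    - {"dx": 0,"dy": 0,"dz": 0,"ax": 0,"ay": 0,"az": 0,"gripper": 1}
    - {"dx": 0,"dy": 0,"dz": -0.1,"ax": 0,"ay": 0,"az": 0,"gripper": 1}
    - {"dx": 0,"dy": 0,"dz": -0.1,"ax": 0,"ay": 0,"az": 0,"gripper": 1}
    - {"dx": 0,"dy": 0,"dz": -0.1,"ax": 0,"ay": 0,"az": 0,"gripper": 1}
    - {"dx": 0,"dy": 0,"dz": -0.1,"ax": 0,"ay": 0,"az": 0,"gripper": 1}
    - {"dx": 0,"dy": 0,"dz": -0.05,"ax": 0,"ay": 0,"az": 0,"gripper": 1}
    - {"dx": 0,"dy": 0,"dz": 0,"ax": 0,"ay": 0,"az": 0,"gripper": 1}

```text
clock: 10.95
eef_pos: [578.3, -171.2, 253.6]
tool_rot: [3.141, -0.001, 0.229]
force: [-0.3, 0.1, -0.9]
width: 85.4
gripper_force: 0.0
```

Run:
```python
from cell import ctrl;from h import *
import cv2
show(ctrl.read_state(),[503,186,250])
c=[]
d=ctrl.get_image("scene")["color"][220:280,210:270,::-1];e=ctrl.get_image("top")["color"][170:230,300:360,::-1]
f=np.load("scene0.npz")["color"][220:280,210:270,::-1]
cv2.imwrite("pics/s3.png",cv2.resize(np.hstack([f,d,e]),None,fx=4.4,fy=4.4,interpolation=2))
```

```text
10.95 q [-0.272  0.718  0.901  1.671 -0.631  1.067 -0.515] p [ 578.3 -171.2  253.6] r [ 3.1411e+00 -1.4000e-03  2.2940e-01] F [-0.3  0.1 -0.9] M [0.02 0.05 0.01] w 85.4 g 0.0
tool shift/300 [ 0.0263 -1.2164  0.0113] tilt fix [ 3.35904699e-04 -8.82724668e-04 -2.32880068e-07]
```

View pics/s3.png

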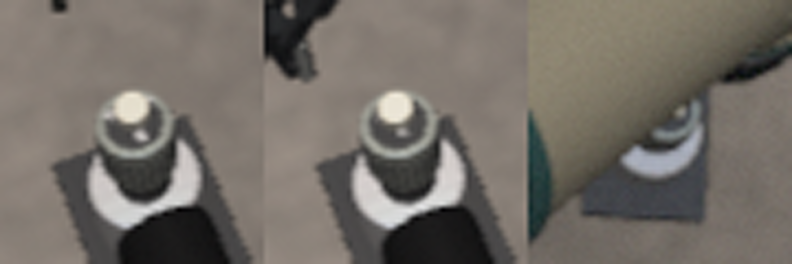

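The point still stands upright at crop (397,105), and the jaws have moved in. Next I move over the paddle with the fingers shut and turn the tool in line with it.

step_arm:
  plan:
    - {"dx": 0.002,"dy": -0.1,"dz": 0,"ax": 0,"ay": 0,"az": 0,"gripper": 0}
    - {"dx": 0.002,"dy": -0.1,"dz": 0,"ax": 0,"ay": 0,"az": 0,"gripper": 0}
    - {"dx": 0.002,"dy": -0.1,"dz": 0,"ax": 0,"ay": 0,"az": 0,"gripper": 0}
    - {"dx": 0.002,"dy": -0.1,"dz": 0,"ax": 0,"ay": 0,"az": 0,"gripper": 0}
    - {"dx": 0.002,"dy": -0.1,"dz": 0,"ax": 0,"ay": 0,"az": 0,"gripper": 0}
    - {"dx": 0.002,"dy": -0.1,"dz": 0,"ax": 0,"ay": 0,"az": 0,"gripper": 0}
    - {"dx": 0.002,"dy": -0.1,"dz": 0,"ax": 0,"ay": 0,"az": 0,"gripper": 0}
    - {"dx": 0.002,"dy": -0.1,"dz": 0,"ax": 0,"ay": 0,"az": 0,"gripper": 0}
    - {"dx": 0.002,"dy": -0.1,"dz": 0,"ax": 0,"ay": 0,"az": 0,"gripper": 0}
    - {"dx": 0.002,"dy": -0.1,"dz": 0,"ax": 0,"ay": 0,"az": 0,"gripper": 0}
    - {"dx": 0.003,"dy": -0.1,"dz": 0,"ax": 0,"ay": 0,"az": 0,"gripper": 0}
    - {"dx": 0.003,"dy": -0.116,"dz": 0,"ax": 0,"ay": 0,"az": 0,"gripper": 0}
    - {"dx": 0,"dy": 0,"dz": 0,"ax": 0,"ay": 0,"az": -0.088,"gripper": 0}
    - {"dx": 0,"dy": 0,"dz": 0,"ax": 0,"ay": 0,"az": -0.088,"gripper": 0}
    - {"dx": 0,"dy": 0,"dz": 0,"ax": 0,"ay": 0,"az": -0.088,"gripper": 0}
    - {"dx": 0,"dy": 0,"dz": 0,"ax": 0,"ay": 0,"az": -0.088,"gripper": 0}
    - {"dx": 0,"dy": 0,"dz": 0,"ax": 0,"ay": 0,"az": -0.088,"gripper": 0}
    - {"dx": 0,"dy": 0,"dz": 0,"ax": 0,"ay": 0,"az": -0.088,"gripper": 0}
    - {"dx": 0,"dy": 0,"dz": 0,"ax": 0,"ay": 0,"az": -0.088,"gripper": 0}
    - {"dx": 0,"dy": 0,"dz": 0,"ax": 0,"ay": 0,"az": 0,"gripper": 0}

```text
clock: 13.55
eef_pos: [502.0, 185.9, 252.0]
tool_rot: [-3.14, 0.001, 1.195]
force: [-0.0, 0.2, -0.1]
width: -0.3
gripper_force: 0.0
```

Run:
```python
from cell import ctrl;from h import *
import cv2
show(ctrl.read_state(),[503,186,120])
d=ctrl.get_image("top");P=cloud(d)
W=P[175:225,315:345].reshape(-1,3)
for n,dd in(("before",np.load("top0.npz")),("now",d)):
    W=cloud(dd);m=(np.hypot(W[...,0]-578.5,W[...,1]+171.3)<30)&(W[...,2]>125);print(n,m.sum(),W[m].mean(0).round(1))
a=np.load("top0.npz")["color"][180:212,314:346,::-1];b=d["color"][180:212,314:346,::-1]
cv2.imwrite("pics/t4.png",cv2.resize(np.hstack([a,b]),None,fx=12,fy=12,interpolation=2))
```

```text
13.55 q [-0.876  0.56   0.724  1.851 -0.463  0.908 -0.31 ] p [502.  185.9 252. ] r [-3.1399e+00  1.0000e-03  1.1953e+00] F [-0.   0.2 -0.1] M [ 0.02 -0.03 -0.  ] w -0.3 g 0.0
tool shift/300 [0.0019 0.0037 0.4401] tilt fix [-1.09605516e-03  6.07320068e-04 -5.22806625e-07]
before 164 [ 576.2 -170.6  134.5]
now 163 [ 576.3 -170.9  134.2]
```

View pics/t4.png

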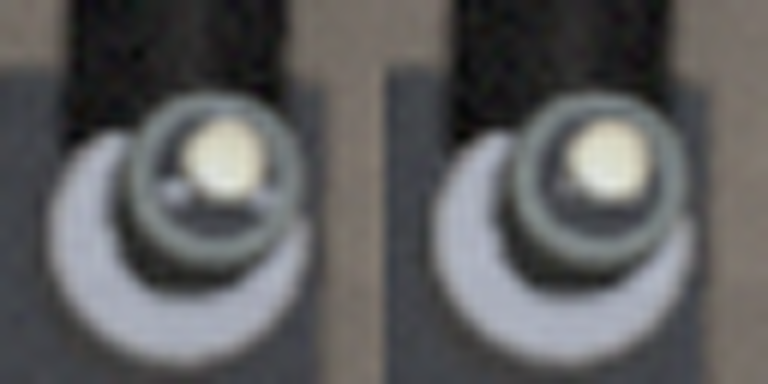

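Left is before, right is after. The jaw spots at (175,190) and (268,195) have moved inward to the shank, which confirms it is tight. Now I descend onto the paddle.

step_arm:
  plan:
    - {"dx": 0.002,"dy": 0.003,"dz": 0.1,"ax": 0,"ay": 0,"az": 0,"gripper": 0}
    - {"dx": 0,"dy": 0,"dz": 0.1,"ax": 0,"ay": 0,"az": 0,"gripper": 0}
    - {"dx": 0,"dy": 0,"dz": 0.1,"ax": 0,"ay": 0,"az": 0,"gripper": 0}
    - {"dx": 0,"dy": 0,"dz": 0.08,"ax": 0,"ay": 0,"az": 0,"gripper": 0}
    - {"dx": 0,"dy": 0,"dz": 0,"ax": 0,"ay": 0,"az": 0,"gripper": 0}
    - {"dx": 0,"dy": 0,"dz": 0.02,"ax": 0,"ay": 0,"az": 0,"gripper": 0}
    - {"dx": 0,"dy": 0,"dz": 0.02,"ax": 0,"ay": 0,"az": 0,"gripper": 0}
    - {"dx": 0,"dy": 0,"dz": 0,"ax": 0,"ay": 0,"az": 0,"gripper": 0}

```text
clock: 14.6
eef_pos: [503.7, 186.4, 127.1]
tool_rot: [-3.141, -0.0, 1.197]
force: [0.4, -0.0, -0.1]
width: -0.1
gripper_force: 0.0
```

```bash
python3 -c "
from cell import ctrl;from h import *
show(ctrl.read_state(),[503,186,93])"
```

```text
14.6 q [-0.766  0.724  0.566  1.957 -0.634  0.643 -0.165] p [503.7 186.4 127.1] r [-3.1415e+00 -2.0000e-04  1.1967e+00] F [ 0.4 -0.  -0.1] M [ 0.05 -0.01  0.02] w -0.1 g 0.0
tool shift/300 [-0.002  -0.0016  0.1135] tilt fix [-9.07213191e-05 -1.36259419e-04  9.70882758e-09]
```

Down gently to about z=103 and check the force.

step_arm:
  plan:
    - {"dx": 0,"dy": 0,"dz": 0.015,"ax": 0,"ay": 0,"az": 0,"gripper": 0}
    - {"dx": 0,"dy": 0,"dz": 0.015,"ax": 0,"ay": 0,"az": 0,"gripper": 0}
    - {"dx": 0,"dy": 0,"dz": 0.015,"ax": 0,"ay": 0,"az": 0,"gripper": 0}
    - {"dx": 0,"dy": 0,"dz": 0.015,"ax": 0,"ay": 0,"az": 0,"gripper": 0}
    - {"dx": 0,"dy": 0,"dz": 0.02,"ax": 0,"ay": 0,"az": 0,"gripper": 0}
    - {"dx": 0,"dy": 0,"dz": 0,"ax": 0,"ay": 0,"az": 0,"gripper": 0}
    - {"dx": 0,"dy": 0,"dz": 0,"ax": 0,"ay": 0,"az": 0,"gripper": 0}

```text
clock: 15.48
eef_pos: [502.9, 186.8, 102.9]
tool_rot: [-3.139, -0.0, 1.197]
force: [-3.0, 1.3, 6.0]
width: 0.4
gripper_force: 3.2
```

```bash
python3 -c "
from cell import ctrl;from h import *
show(ctrl.read_state(),[503,186,93])"
```

```text
15.475 q [-0.742  0.758  0.527  1.97  -0.668  0.594 -0.136] p [502.9 186.8 102.9] r [-3.1394e+00 -3.0000e-04  1.1972e+00] F [-3.   1.3  6. ] M [ 0.32  0.63 -0.02] w 0.4 g 3.2
tool shift/300 [-0.0024  0.0015  0.0331] tilt fix [-1.37387148e-03 -1.89538324e-04  2.04519261e-07]
```

step_arm:
  plan:
    - {"dx": 0,"dy": 0,"dz": 0.011,"ax": 0,"ay": 0,"az": 0,"gripper": 0}
    - {"dx": 0,"dy": 0,"dz": 0.011,"ax": 0,"ay": 0,"az": 0,"gripper": 0}
    - {"dx": 0,"dy": 0,"dz": 0.011,"ax": 0,"ay": 0,"az": 0,"gripper": 0}
    - {"dx": 0,"dy": 0,"dz": 0,"ax": 0,"ay": 0,"az": 0,"gripper": 0}
    - {"dx": 0,"dy": 0,"dz": 0,"ax": 0,"ay": 0,"az": 0,"gripper": 0}
    - {"dx": 0,"dy": 0,"dz": 0,"ax": 0,"ay": 0,"az": 0,"gripper": 0}

```text
clock: 16.23
eef_pos: [502.3, 187.0, 93.2]
tool_rot: [-3.138, -0.0, 1.197]
force: [-4.1, 2.2, 8.6]
width: -0.5
gripper_force: 4.2
```

Run:
```python
from cell import ctrl;from h import *
import cv2
show(ctrl.read_state(),[503,186,93])
e=np.array([np.cos(-.375),np.sin(-.375)]);c=np.array([535.5,173.5])
for n in("scene","top"):
  d=ctrl.get_image(n);P=cloud(d).reshape(-1,3)
  x=(P[:,:2]-c)@e;y=(P[:,:2]-c)@np.array([-e[1],e[0]])
  m=(x>-75)&(x<45)&(abs(y)<22)&(P[:,2]>40)&(P[:,2]<90)
  for a in range(-75,45,15):
    k=m&(x>=a)&(x<a+15);print(n,a+7,k.sum(),np.median(P[k,2]).round(1) if k.any() else "")
  if n=="scene":cv2.imwrite("pics/s5.png",cv2.resize(d["color"][150:270,290:430,::-1],None,fx=5,fy=5,interpolation=2))
```

```text
16.225 q [-0.732  0.772  0.51   1.974 -0.682  0.575 -0.124] p [502.3 187.   93.2] r [-3.1384e+00 -4.0000e-04  1.1974e+00] F [-4.1  2.2  8.6] M [ 0.33  0.89 -0.  ] w -0.5 g 4.2
tool shift/300 [-0.0024  0.0033  0.0006] tilt fix [-2.03647108e-03 -2.58448951e-04  4.13375082e-07]
scene -68 10 72.4
scene -53 23 71.9
scene -38 22 71.4
scene -23 84 72.7
scene -8 67 71.2
scene 7 65 71.8
scene 22 73 72.1
scene 37 74 71.7
top -68 14 70.2
top -53 30 70.1
top -38 21 69.7
top -23 14 70.9
top -8 20 70.4
top 7 32 70.5
top 22 39 69.6
top 37 54 70.4
```

View pics/s5.png

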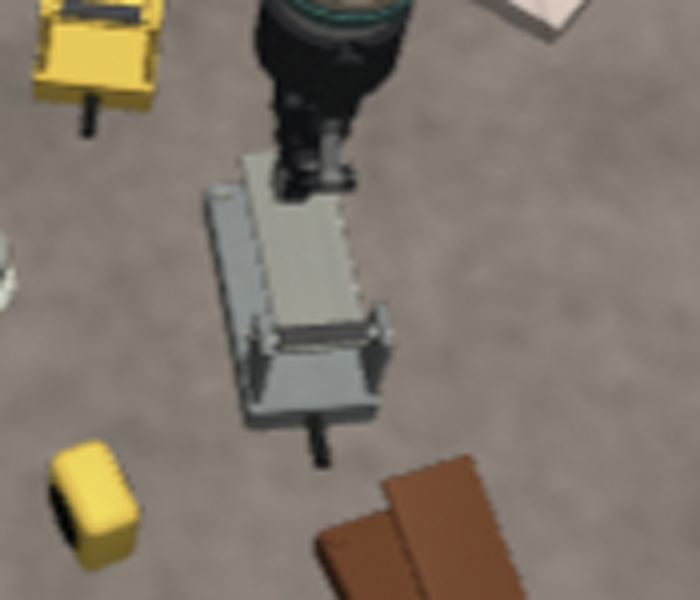

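The fingertips at crop (310,190) hold the paddle. Its face reads flat at about 71 mm along its whole length, so it is level, at 8.6 N. It has been held for over 0.3 s, so I'm handing in.

```bash
python3 -c "
from cell import ctrl
print(ctrl.finish_job())"
```

```text
the job is handed in; nothing more can be done
None
```

I handed in the job with the sleeve turned clockwise to its stop, the jaws tight on the seated point, and the fingers holding the paddle level at about 8.6 N; the hand-in call returned no verdict.

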